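# Screen reagent cassettes for rattlers, load the analyser and start it

## Robot

A 6-joint arm with a two-finger parallel gripper is mounted at the origin on the work surface. World frame = base frame: x ahead of the robot, y to its left, z up, the work surface at z = 0. Lengths are in m, angles in rad, forces in N, time in s.
With the tool pointing down it reaches from about 0.375 to 0.975 m from the base axis. Payload 3.8 kg.
Tool frame: the origin (TCP) lies midway between the tips of the shut fingers; the grasp point (between the pads) lies 19 mm behind it; z points along the fingers, y is the direction in which the jaws open and shut (so a half turn about z gives the same grasp; the last joint's range is limited). The gripper opens to 85 mm and grips with 20 to 120 N. Pads are 22 mm wide; open, the fingers measure 114 mm over their backs; the gripper's body (76 mm by 85 mm) begins 54 mm behind the grasp point. The pads swing forward as they close: fully open they stand 13 mm farther back than shut.
Start: joints at [-1.152, 0.264, 1.604, -0, 1.274, -0.037], TCP at [0.297, -0.606, 0.231] pointing down, gripper open.
Joint ranges: [-2.63, 2.63], [-0.94, 2.18], [0.31, 2.57], [-1.31, 4.45], [0, 2.66], [-2.55, 2.55]. Speed limits (rad/s): [2.57, 2.57, 3.14, 3.14, 3.14, 3.14].

## Interface

Orientations are given as a rotation vector (axis times angle).
In Python, from workcell import bot gives the robot as it stands.
- The arm moves only by the tool drive_tool, never from a script. Its argument "steps" is a list of rows, each a list of 2 entries, a list of its own where there are three numbers: the shift along the tool's x, y, z in mm, then the turn about the tool's z in degrees. In form: [[[dx, dy, dz], twist], ...]. A call has 1 to 8 rows; each row shifts and turns the commanded pose from where the row before left it, along the tool's axes as they then stand; what a row does not reach is not made up. A row lasts 1/12 s, in which the tool goes at most 41.7 mm and 7.16 degrees, less where a joint would pass 70% of its speed; a pose out of reach is approached as far as the arm can. A call is refused whole if a number of a shift passes 41.7 or a number of a turn 7.16, either way. A call with a gripper value outside its range is refused whole. "jaw" is the opening, from 0 (shut) to 1 (fully open), set as the call begins (left out, the last holds). The fingers move at their own pace and stop on an object; "force" is the grip in N (left out, the last holds). Time passes only in rows, so rows that do not move let the fingers close. It gives the time, the measured TCP pose, the force and the opening at its end, in the units of the state.
- bot.read_state(): the state, without advancing time (a new reading comes with each control period).
- bot.read_camera(name): name is "side" or "top" or "wrist"; returns the picture (420x560x3 uint8, red, green, blue); there is no depth.
- bot.camera_info(name): a dict with "fx", "fy", "cx", "cy" (pixels), "position" and "attitude" of the camera in the world. Camera axes: x right, y down, z forward; pixel columns grow to the right and rows downward; lengths in m; the calibration is good to about 2 mm. A picture is of the moment at which its call begins: read the wrist's pose just before it. camera_info takes no time and is no camera call; for the wrist camera it gives the pose at the moment of the call.
- bot.finish_job(): hands the job in, once; it reports no verdict.
The state is a dict: "time": time; "q": joint angles; "joint_vel": joint speeds; "joint_torque": joint torques, N m; "tool_pos": TCP position; "tcp_rot": TCP orientation; "wrist_force": force on the tool from outside, world axes, zero at the start; "torque": the same for the moment, N m; "width": opening from 0.0 (shut) to 1.0 (fully open).
Only numpy, scipy, OpenCV 4.12 (cv2) and the standard library are available. Lean on these libraries where they do the work, as an engineer would, in place of code of your own. Each camera call takes 0.05 s, during which the arm holds its last target.

## Task

Some of the sealed reagent cassettes on the counter may have a slug loose inside, which you can only feel shifting when you tilt the cassette one way and the other along its length. Lay every sound cassette flat, fin up, fully down in a pocket of the analyser's loading deck (any pocket, one each), and put every rattler in the red reject bin; when all are sorted, press the green start button fully down and let it come up again. Leave the cardboard box where it is.

Things in the scene. Friction and masses are not known exactly. Their poses are not given: they have to be found in the camera images.
- cassette_A: one of up to five sealed cassettes alike outside (None if absent), 0.24 to 0.32 kg: white housing 130 x 50 x 22 mm (own x, y, z) and on its top, centred, a blue grip fin 70 mm long (x), 22 wide (y), 32 tall: 54 mm tall in all. Lies on the counter, fin up; grip it across the fin. Origin at the centre of the underside, z up. Half a turn about z leaves its shape the same
- cassette_B: a cassette shaped like cassette_A. In each is an unseen 120 g steel slug. Sound: a clip holds it at the middle (within 2 mm). Rattler: the clip has sprung clear, so it slides along own x, 36 mm either way from the middle, once the long axis is tilted over about 8 degrees
- cassette_C: a cassette shaped like cassette_A. In a rattler, a tilt of 30 degrees or more slides the slug right to the low end within 1 s, and it stays there when level again
- cassette_D: a cassette shaped like cassette_A. Level after tilting one way and level after tilting the other way, a rattler's moment on the gripper differs by about 0.08 N m (about own y), a sound one's by under 0.02
- cassette_E: a cassette shaped like cassette_A. Nothing on the outside shows which are rattlers; it is drawn anew each time, and none or all may be
- loader: the analyser's white loading deck, fixed, yellow front edge. 2 x 2 pockets, each 146 (own x) x 58 mm (own y), floor 12 mm over the counter, framed by ridges 14 mm wide, tops 30 mm over the counter. On its right (own y -79 to -159 mm) a console 65 mm tall with start button and screen. Origin on the counter under the middle of the four pockets; x away from the robot, z up
- pocket1 (a point): centre of the pocket floor at own x -80, y -36 mm of the deck; a cassette lies in it lengthwise along the deck's x
- pocket2 (a point): centre of the pocket floor at own x -80, y +36 mm of the deck
- pocket3 (a point): centre of the pocket floor at own x +80, y -36 mm of the deck
- pocket4 (a point): centre of the pocket floor at own x +80, y +36 mm of the deck
- start (a joint): travel of the green start button: 0 released, 0.006 m fully down; a spring returns it, fully down takes 5 N; pressed straight down
- start_top (a point): centre of the top face of the green start button (32 mm across), on the console at own x 0, y -119 mm of the deck
- reject_bin: open red plastic bin, fixed on the counter, outside 300 x 144 x 50 mm (own x, y, z), walls and floor 5 mm thick; origin at the centre of its underside. Holds four cassettes flat, two by two, lengthwise along own x
- slide_box: bystander: low cardboard box with a blue band, 115 x 70 x 40 mm, 0.45 kg, among the cassettes, origin at the centre of its underside

How it is judged:
On the way, in this order (a step that is already met when the one before it is completed fails the run):
1. every sound cassette lies flat in a pocket and every rattler is in the reject bin, at rest, let go (((y of clip_A in the frame of cassette_A below 0 m and x of cassette_A in the frame of loader between -0.17 and 0.17 m and y of cassette_A in the frame of loader between -0.08 and 0.08 m and z of cassette_A in the frame of loader below 0.0165 m and angle between cassette_A's own z axis and vertical below 0.1 rad) or (y of clip_A in the frame of cassette_A above 0 m and x of cassette_A in the frame of reject_bin between -0.145 and 0.145 m and y of cassette_A in the frame of reject_bin between -0.067 and 0.067 m and z of cassette_A in the frame of reject_bin below 0.05 m)) and ((y of clip_B in the frame of cassette_B below 0 m and x of cassette_B in the frame of loader between -0.17 and 0.17 m and y of cassette_B in the frame of loader between -0.08 and 0.08 m and z of cassette_B in the frame of loader below 0.0165 m and angle between cassette_B's own z axis and vertical below 0.1 rad) or (y of clip_B in the frame of cassette_B above 0 m and x of cassette_B in the frame of reject_bin between -0.145 and 0.145 m and y of cassette_B in the frame of reject_bin between -0.067 and 0.067 m and z of cassette_B in the frame of reject_bin below 0.05 m)) and ((y of clip_C in the frame of cassette_C below 0 m and x of cassette_C in the frame of loader between -0.17 and 0.17 m and y of cassette_C in the frame of loader between -0.08 and 0.08 m and z of cassette_C in the frame of loader below 0.0165 m and angle between cassette_C's own z axis and vertical below 0.1 rad) or (y of clip_C in the frame of cassette_C above 0 m and x of cassette_C in the frame of reject_bin between -0.145 and 0.145 m and y of cassette_C in the frame of reject_bin between -0.067 and 0.067 m and z of cassette_C in the frame of reject_bin below 0.05 m)) and ((y of clip_D in the frame of cassette_D below 0 m and x of cassette_D in the frame of loader between -0.17 and 0.17 m and y of cassette_D in the frame of loader between -0.08 and 0.08 m and z of cassette_D in the frame of loader below 0.0165 m and angle between cassette_D's own z axis and vertical below 0.1 rad) or (y of clip_D in the frame of cassette_D above 0 m and x of cassette_D in the frame of reject_bin between -0.145 and 0.145 m and y of cassette_D in the frame of reject_bin between -0.067 and 0.067 m and z of cassette_D in the frame of reject_bin below 0.05 m)) and ((y of clip_E in the frame of cassette_E below 0 m and x of cassette_E in the frame of loader between -0.17 and 0.17 m and y of cassette_E in the frame of loader between -0.08 and 0.08 m and z of cassette_E in the frame of loader below 0.0165 m and angle between cassette_E's own z axis and vertical below 0.1 rad) or (y of clip_E in the frame of cassette_E above 0 m and x of cassette_E in the frame of reject_bin between -0.145 and 0.145 m and y of cassette_E in the frame of reject_bin between -0.067 and 0.067 m and z of cassette_E in the frame of reject_bin below 0.05 m)) and linear speed of each of cassette_A, cassette_B, cassette_C, cassette_D, cassette_E below 0.02 m/s and contact force between the fingers and cassette_A below 0.1 N and contact force between the fingers and cassette_B below 0.1 N and contact force between the fingers and cassette_C below 0.1 N and contact force between the fingers and cassette_D below 0.1 N and contact force between the fingers and cassette_E below 0.1 N), for 0.2 s.
2. the start button is pressed fully down while all cassettes are in their places (((y of clip_A in the frame of cassette_A below 0 m and x of cassette_A in the frame of loader between -0.17 and 0.17 m and y of cassette_A in the frame of loader between -0.08 and 0.08 m and z of cassette_A in the frame of loader below 0.0165 m and angle between cassette_A's own z axis and vertical below 0.1 rad) or (y of clip_A in the frame of cassette_A above 0 m and x of cassette_A in the frame of reject_bin between -0.145 and 0.145 m and y of cassette_A in the frame of reject_bin between -0.067 and 0.067 m and z of cassette_A in the frame of reject_bin below 0.05 m)) and ((y of clip_B in the frame of cassette_B below 0 m and x of cassette_B in the frame of loader between -0.17 and 0.17 m and y of cassette_B in the frame of loader between -0.08 and 0.08 m and z of cassette_B in the frame of loader below 0.0165 m and angle between cassette_B's own z axis and vertical below 0.1 rad) or (y of clip_B in the frame of cassette_B above 0 m and x of cassette_B in the frame of reject_bin between -0.145 and 0.145 m and y of cassette_B in the frame of reject_bin between -0.067 and 0.067 m and z of cassette_B in the frame of reject_bin below 0.05 m)) and ((y of clip_C in the frame of cassette_C below 0 m and x of cassette_C in the frame of loader between -0.17 and 0.17 m and y of cassette_C in the frame of loader between -0.08 and 0.08 m and z of cassette_C in the frame of loader below 0.0165 m and angle between cassette_C's own z axis and vertical below 0.1 rad) or (y of clip_C in the frame of cassette_C above 0 m and x of cassette_C in the frame of reject_bin between -0.145 and 0.145 m and y of cassette_C in the frame of reject_bin between -0.067 and 0.067 m and z of cassette_C in the frame of reject_bin below 0.05 m)) and ((y of clip_D in the frame of cassette_D below 0 m and x of cassette_D in the frame of loader between -0.17 and 0.17 m and y of cassette_D in the frame of loader between -0.08 and 0.08 m and z of cassette_D in the frame of loader below 0.0165 m and angle between cassette_D's own z axis and vertical below 0.1 rad) or (y of clip_D in the frame of cassette_D above 0 m and x of cassette_D in the frame of reject_bin between -0.145 and 0.145 m and y of cassette_D in the frame of reject_bin between -0.067 and 0.067 m and z of cassette_D in the frame of reject_bin below 0.05 m)) and ((y of clip_E in the frame of cassette_E below 0 m and x of cassette_E in the frame of loader between -0.17 and 0.17 m and y of cassette_E in the frame of loader between -0.08 and 0.08 m and z of cassette_E in the frame of loader below 0.0165 m and angle between cassette_E's own z axis and vertical below 0.1 rad) or (y of clip_E in the frame of cassette_E above 0 m and x of cassette_E in the frame of reject_bin between -0.145 and 0.145 m and y of cassette_E in the frame of reject_bin between -0.067 and 0.067 m and z of cassette_E in the frame of reject_bin below 0.05 m)) and value of joint start above 0.005 m), for 0.05 s.
3. the start button has come up again (value of joint start below 0.0015 m), for 0.1 s.
At the end, for the whole second after the job is handed in: Sound cassettes fin up (0.1 rad), underside within 4.5 mm of a pocket floor; rattlers inside the reject bin, origin below 50 mm; all at rest; start button, pressed to 5 of its 6 mm after the sorting, is up again (under 1.5 mm) (((y of clip_A in the frame of cassette_A below 0 m and x of cassette_A in the frame of loader between -0.17 and 0.17 m and y of cassette_A in the frame of loader between -0.08 and 0.08 m and z of cassette_A in the frame of loader below 0.0165 m and angle between cassette_A's own z axis and vertical below 0.1 rad) or (y of clip_A in the frame of cassette_A above 0 m and x of cassette_A in the frame of reject_bin between -0.145 and 0.145 m and y of cassette_A in the frame of reject_bin between -0.067 and 0.067 m and z of cassette_A in the frame of reject_bin below 0.05 m)) and ((y of clip_B in the frame of cassette_B below 0 m and x of cassette_B in the frame of loader between -0.17 and 0.17 m and y of cassette_B in the frame of loader between -0.08 and 0.08 m and z of cassette_B in the frame of loader below 0.0165 m and angle between cassette_B's own z axis and vertical below 0.1 rad) or (y of clip_B in the frame of cassette_B above 0 m and x of cassette_B in the frame of reject_bin between -0.145 and 0.145 m and y of cassette_B in the frame of reject_bin between -0.067 and 0.067 m and z of cassette_B in the frame of reject_bin below 0.05 m)) and ((y of clip_C in the frame of cassette_C below 0 m and x of cassette_C in the frame of loader between -0.17 and 0.17 m and y of cassette_C in the frame of loader between -0.08 and 0.08 m and z of cassette_C in the frame of loader below 0.0165 m and angle between cassette_C's own z axis and vertical below 0.1 rad) or (y of clip_C in the frame of cassette_C above 0 m and x of cassette_C in the frame of reject_bin between -0.145 and 0.145 m and y of cassette_C in the frame of reject_bin between -0.067 and 0.067 m and z of cassette_C in the frame of reject_bin below 0.05 m)) and ((y of clip_D in the frame of cassette_D below 0 m and x of cassette_D in the frame of loader between -0.17 and 0.17 m and y of cassette_D in the frame of loader between -0.08 and 0.08 m and z of cassette_D in the frame of loader below 0.0165 m and angle between cassette_D's own z axis and vertical below 0.1 rad) or (y of clip_D in the frame of cassette_D above 0 m and x of cassette_D in the frame of reject_bin between -0.145 and 0.145 m and y of cassette_D in the frame of reject_bin between -0.067 and 0.067 m and z of cassette_D in the frame of reject_bin below 0.05 m)) and ((y of clip_E in the frame of cassette_E below 0 m and x of cassette_E in the frame of loader between -0.17 and 0.17 m and y of cassette_E in the frame of loader between -0.08 and 0.08 m and z of cassette_E in the frame of loader below 0.0165 m and angle between cassette_E's own z axis and vertical below 0.1 rad) or (y of clip_E in the frame of cassette_E above 0 m and x of cassette_E in the frame of reject_bin between -0.145 and 0.145 m and y of cassette_E in the frame of reject_bin between -0.067 and 0.067 m and z of cassette_E in the frame of reject_bin below 0.05 m)) and linear speed of each of cassette_A, cassette_B, cassette_C, cassette_D, cassette_E below 0.02 m/s and value of joint start below 0.0015 m); the robot touches nothing.
It fails at once if the cardboard box is shifted more than 6 cm or tipped over (distance of slide_box from where it was at the start of the episode above 0.06 m or angle between slide_box's own z axis and vertical above 0.6 rad).
Of cassette_A, cassette_B, cassette_C, cassette_D, cassette_E only 3 to 4 are there at a start; the rules pass over those that are not, and their reading is None.
At some moment in a run one of cassette_A, cassette_B, cassette_C, cassette_D, cassette_E may be knocked a few centimetres aside while the robot is not near it.
It also fails if it takes over 210 s, if anything falls off the work surface, if the arm or the gripper's body presses on something with over 40 N, if the wrist force passes 120 N, or if a joint passes its speed limit or range.

## Working session

There is one attempt and no reset: what is moved stays moved. The work goes in short steps, Python scripts to look and compute and a tool call to move; the robot and the scene stay as the last step left them, time stands still between calls to the robot, and variables do not carry over. Pictures are saved under pics/ and viewed, and the job is handed in when it is done.

Besides the shell and the picture viewer there is one more tool, called after "Request:" as name(argument=value, ...) on one line, values as JSON. drive_tool: Moves the arm, as the interface text tells. Its arguments: {"type":"object","properties":{"steps":{"type":"array","items":{"type":"array"}},"jaw":{"type":"number"},"force":{"type":"number"}},"required":["steps"]}

```bash
mkdir -p pics; ls; python3 - <<'E'
from workcell import bot
import cv2
s=bot.read_state(); print(s)
for n in ["top","side","wrist"]:
    print(n,bot.camera_info(n))
    im=bot.read_camera(n); cv2.imwrite(f"pics/{n}0.png",cv2.cvtColor(im,cv2.COLOR_RGB2BGR))
E
```

```text
pics
{'time': 0.0, 'q': array([-1.15188077e+00,  2.64746058e-01,  1.60538842e+00, -2.32390916e-05,
        1.27367104e+00, -3.68562191e-02]), 'joint_vel': array([-0.00100882, -0.00018073, -0.00175941,  0.0004868 , -0.00255816,
       -0.0001622 ]), 'joint_torque': array([-5.40603232e-04, -5.15105796e+01, -3.67314899e+01, -4.11453058e-06,
        1.28139148e-02,  6.92000441e-06]), 'tool_pos': array([ 0.29682636, -0.6054224 ,  0.229959  ]), 'tcp_rot': array([-3.05825568e+00, -7.09264687e-01,  6.93760645e-04]), 'wrist_force': array([-0.11357636, -0.3309871 , -0.63350298]), 'torque': array([-0.03781301, -0.02023987,  0.00781041]), 'width': 0.9987541937273661}
top {'fx': 389.2314312394369, 'fy': 389.2314312394369, 'cx': 280.81676814194435, 'cy': 209.3173003041901, 'position': array([ 0.49375037, -0.04944502,  0.9699178 ]), 'attitude': array([-2.16091368,  2.20345046, -0.04548757])}
side {'fx': 428.1385340434372, 'fy': 428.1385340434372, 'cx': 276.9122624664085, 'cy': 204.3132692590704, 'position': array([ 0.37933413, -0.89729373,  0.90580344]), 'attitude': array([-2.31401923,  0.24484214, -0.07588574])}
wrist {'fx': 369.6252219767879, 'fy': 369.6252219767879, 'cx': 270.81827598747606, 'cy': 208.99828517038586, 'position': array([ 0.37000962, -0.5701991 ,  0.3729799 ]), 'attitude': array([ 2.4274509 , -1.51449202, -0.24680236])}
```

View pics/top0.png

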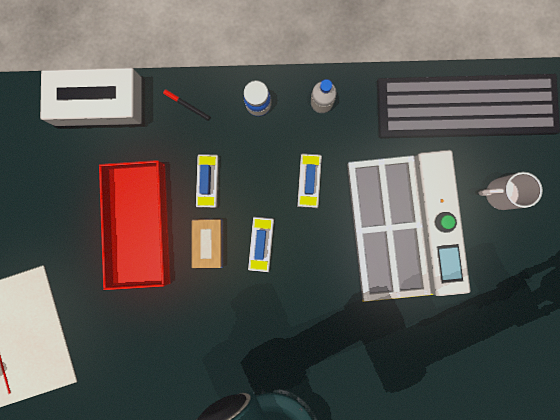

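View pics/side0.png

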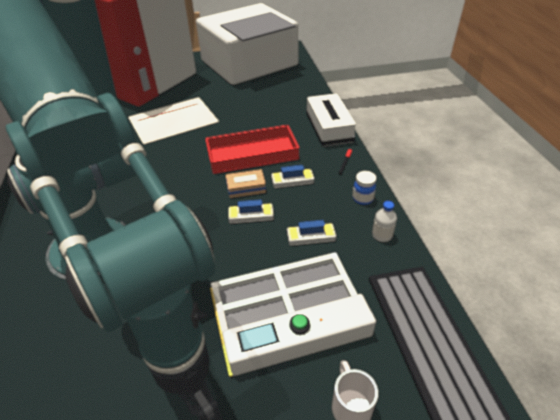

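View pics/wrist0.png

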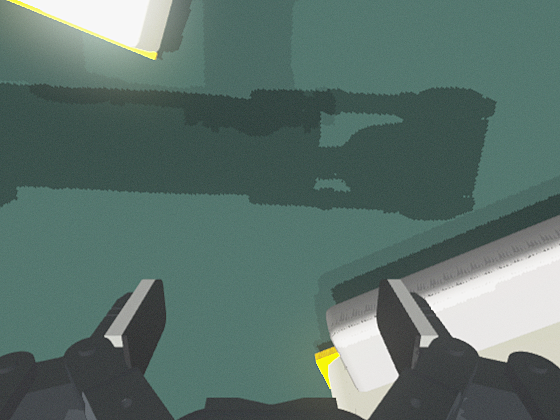

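Three cassettes are visible: top-view pixels (207,180), (310,180) and (260,245). The box is at (206,245), the bin at (133,225) and the deck at (405,225). Next I'll measure their poses.

```bash
cat > h.py <<'E'
from workcell import bot
import numpy as np, cv2
from scipy.spatial.transform import Rotation as R
def p2w(ci,uv,z):
    uv=np.atleast_2d(np.array(uv,float))
    d=np.c_[(uv[:,0]-ci['cx'])/ci['fx'],(uv[:,1]-ci['cy'])/ci['fy'],np.ones(len(uv))]
    d=R.from_rotvec(ci['attitude']).apply(d); p=np.array(ci['position'])
    return p+d*((z-p[2])/d[:,2])[:,None]
def w2p(ci,P):
    c=R.from_rotvec(ci['attitude']).inv().apply(np.atleast_2d(P)-ci['position'])
    return np.c_[c[:,0]/c[:,2]*ci['fx']+ci['cx'],c[:,1]/c[:,2]*ci['fy']+ci['cy']]
def cassettes(im,ci,z=0.054,zb=0.0):
    hsv=cv2.cvtColor(im,cv2.COLOR_RGB2HSV)
    m=cv2.inRange(hsv,(20,120,120),(35,255,255))
    b=cv2.inRange(hsv,(100,130,60),(125,255,255))
    out=[]
    n,l,st,c=cv2.connectedComponentsWithStats(b)
    for i in range(1,n):
        if st[i,4]>60: out.append(('blue',c[i].round(1),st[i].tolist(),p2w(ci,c[i],z+zb)[0].round(4)))
    n,l,st,c=cv2.connectedComponentsWithStats(m)
    for i in range(1,n):
        if st[i,4]>60: out.append(('yel',c[i].round(1),st[i].tolist(),p2w(ci,c[i],0.022+zb)[0].round(4)))
    return out
E
python3 - <<'E'
from h import *
ci=bot.camera_info('top'); im=cv2.cvtColor(cv2.imread('pics/top0.png'),cv2.COLOR_BGR2RGB)
for o in cassettes(im,ci): print(*o)
big=cv2.imread('pics/top0.png')
cv2.imwrite('pics/tdeck.png',cv2.resize(big[140:310,335:480],None,fx=3.5,fy=3.5,interpolation=cv2.INTER_CUBIC))
cv2.imwrite('pics/tbin.png',cv2.resize(big[145:300,90:280],None,fx=3.8,fy=3.8,interpolation=cv2.INTER_CUBIC))
E
```

```text
blue [325.8  85.3] [320, 79, 12, 14, 126] [ 0.8443 -0.1468  0.054 ]
blue [257.9 104.8] [243, 93, 27, 18, 121] [0.8009 0.0167 0.054 ]
blue [204.  178.8] [200, 165, 10, 29, 243] [0.6251 0.1479 0.054 ]
blue [309.8 178.9] [305, 165, 11, 29, 242] [ 0.6195 -0.1033  0.054 ]
blue [259.9 244.1] [255, 230, 11, 29, 253] [0.4679 0.0172 0.054 ]
yel [206.5 160.1] [199, 156, 17, 9, 142] [0.676  0.1484 0.022 ]
yel [310.6 159.7] [303, 156, 16, 9, 130] [ 0.6712 -0.1082  0.022 ]
yel [205.6 200.5] [198, 197, 16, 9, 129] [0.5759 0.1513 0.022 ]
yel [307.6 200.1] [300, 196, 17, 10, 142] [ 0.5718 -0.0987  0.022 ]
yel [262.5 223.6] [254, 219, 17, 10, 141] [0.5167 0.0124 0.022 ]
yel [258.6 264.5] [251, 260, 17, 10, 142] [0.4179 0.0235 0.022 ]
```

View pics/tdeck.png

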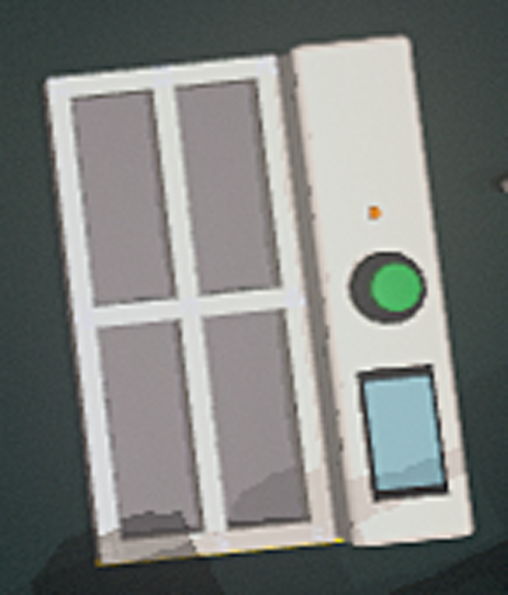

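View pics/tbin.png

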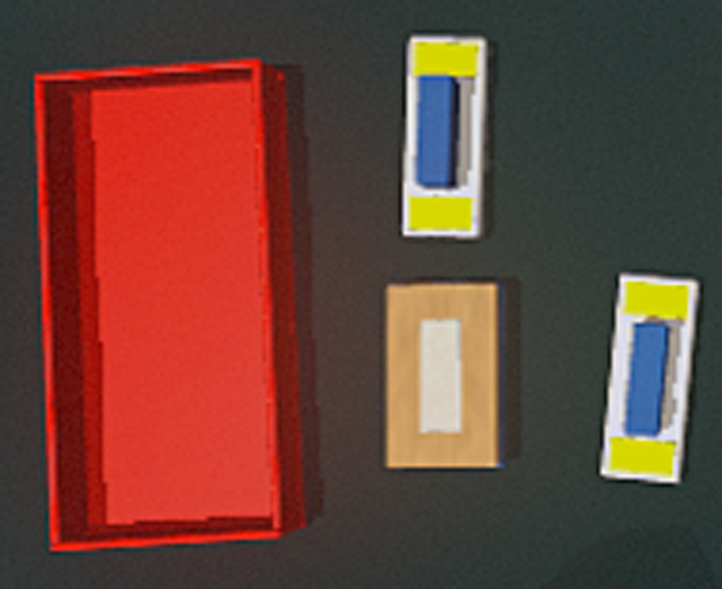

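```bash
python3 - <<'E'
from h import *
ci=bot.camera_info('top')
d=np.array([[48,78],[278,57],[97,560],[342,540],[188,308]])/3.5+[335,140]
D=p2w(ci,d,.03); print(D.round(4)); print('diffs',(D[0]-D[2]),(D[1]-D[3]),(D[0]-D[1]),(D[2]-D[3]), D[:4].mean(0))
for k in [(0,2),(1,3)]: v=D[k[0]]-D[k[1]]; print('yaw',np.degrees(np.arctan2(v[1],v[0])),np.hypot(*v[:2]))
v=D[0]-D[1];print(np.degrees(np.arctan2(v[1],v[0]))-90); v=D[2]-D[3];print(np.degrees(np.arctan2(v[1],v[0]))-90)
# pocket centres
pk=np.array([[[72,98],[155,90],[92,305],[175,297]],[[175,86],[258,78],[198,295],[281,288]],[[98,325],[182,318],[120,538],[203,528]],[[202,318],[287,309],[227,527],[308,520]]])/3.5+[335,140]
print('button',p2w(ci,np.array([[397,288]])/3.5+[335,140],.075))
b=np.array([[35,73],[260,60],[52,550],[278,535]])/3.8+[90,145]
B=p2w(ci,b,.05);print(B.round(4),B.mean(0))
for k in [(0,2),(1,3)]: v=B[k[0]]-B[k[1]]; print('yaw',np.degrees(np.arctan2(v[1],v[0])),np.hypot(*v[:2]))
v=B[0]-B[1];print(np.hypot(*v[:2]),np.degrees(np.arctan2(v[1],v[0]))-90)
x=np.array([[387,284],[498,284],[387,466],[498,466]])/3.8+[90,145]; print('box',p2w(ci,x,.04).round(3))
T=R.from_rotvec(bot.read_state()['tcp_rot']).as_matrix();print(T.round(3))
E
```

```text
[[ 0.6613 -0.2001  0.03  ]
 [ 0.6724 -0.3592  0.03  ]
 [ 0.3303 -0.2236  0.03  ]
 [ 0.3411 -0.3893  0.03  ]
 [ 0.5    -0.2911  0.03  ]]
diffs [0.33093328 0.02349388 0.        ] [ 3.31276929e-01  3.01091345e-02 -1.11022302e-16] [-0.01112287  0.15916714  0.        ] [-1.07792233e-02  1.65782397e-01 -1.11022302e-16] [ 0.50128297 -0.29305292  0.03      ]
yaw 4.0607742374986024 0.331766181412826
yaw 5.193236724925221 0.3326423963382413
3.9974280880565374
3.7201529141770777
button [[ 0.51016247 -0.41548034  0.075     ]]
[[0.6664 0.4015 0.05  ]
 [0.6715 0.2582 0.05  ]
 [0.3673 0.3881 0.05  ]
 [0.3742 0.247  0.05  ]] [0.51985842 0.32370777 0.05      ]
yaw 2.5582308131307023 0.2993785976427189
yaw 2.154850723123762 0.2974834672094623
0.1433690689501276 2.037894595448421
box [[0.529 0.181 0.04 ]
 [0.527 0.111 0.04 ]
 [0.415 0.181 0.04 ]
 [0.413 0.112 0.04 ]]
[[ 0.898  0.44  -0.001]
 [ 0.44  -0.898  0.002]
 [ 0.    -0.002 -1.   ]]
```

```bash
cat >> h.py <<'E'
def go(x,y,z=None,yaw=None):
    """shift in current tool axes (mm) and twist (deg) to world target"""
    s=bot.read_state(); T=R.from_rotvec(s['tcp_rot']).as_matrix()
    cur=np.degrees(np.arctan2(T[1,0],T[0,0])); p=np.array(s['tool_pos'])
    t=np.array([x,y,p[2] if z is None else z])
    d=(T.T@(t-p))*1000
    n=int(np.ceil(np.linalg.norm(d[:2])/40))
    print('t',s['time'],'pos',p.round(4),'yaw',round(cur,2),'w',round(s['width'],3),'q6',s['q'][5].round(2))
    print('shift xy',d[:2].round(1),'rows',n,'each',(d[:2]/max(n,1)).round(2),'dz down mm',round((p[2]-t[2])*1000,1))
    if yaw is not None: print('twist',round((cur-yaw+180)%360-180,2))
def ft(n=12):
    F=[];M=[]
    for i in range(n):
        bot.read_camera('top'); s=bot.read_state(); F.append(s['wrist_force']);M.append(s['torque'])
    T=R.from_rotvec(s['tcp_rot']).as_matrix()
    F=np.array(F)@T;M=np.array(M)@T
    print('tool-frame F',F.mean(0).round(3),'sd',F.std(0).round(3),'M',M.mean(0).round(4),'sd',M.std(0).round(4),'t',round(s['time'],2))
E
python3 - <<'E'
from h import *
ft(12); go(.6195,-.1034,.027,-5.5)
E
```

```text
tool-frame F [ 0.055 -0.174 -0.053] sd [0.406 0.439 0.594] M [ 0.0008 -0.0087  0.0042] sd [0.0272 0.0386 0.03  ] t 0.75
t 0.75 pos [ 0.2971 -0.6061  0.2313] yaw 26.11 w 0.996 q6 -0.04
shift xy [ 510.7 -309.5] rows 15 each [ 34.05 -20.63] dz down mm 204.3
twist 31.61
```

Request:
drive_tool(steps=[[[34, -20.6, 0], 0], [[34, -20.6, 0], 0], [[34, -20.6, 0], 0], [[34, -20.6, 0], 0], [[34, -20.6, 0], 0], [[34, -20.6, 0], 0], [[34, -20.6, 0], 0], [[34, -20.6, 0], 0]], jaw=1)

```text
time: 1.42
tool_pos: [0.4695, -0.3367, 0.2316]
tcp_rot: [3.06, 0.709, 0.001]
wrist_force: [0.3, -0.6, 1.2]
width: 1.001
```

Request:
drive_tool(steps=[[[34, -20.6, 0], 0], [[34, -20.6, 0], 0], [[34, -20.6, 0], 0], [[34, -20.6, 0], 0], [[34, -20.6, 0], 0], [[34, -20.6, 0], 0], [[34, -20.6, 0], 0], [[0, 0, 0], 0]])

```text
time: 2.08
tool_pos: [0.6222, -0.0979, 0.2315]
tcp_rot: [-3.056, -0.717, -0.005]
wrist_force: [-0.0, -0.3, 0.1]
width: 1.008
```

Request:
drive_tool(steps=[[[0, 0, 20], 6.4], [[0, 0, 20], 6.4], [[0, 0, 20], 6.4], [[0, 0, 20], 6.4], [[0, 0, 10], 6], [[0, 0, 0], 0]])

```text
time: 2.58
tool_pos: [0.6164, -0.104, 0.1377]
tcp_rot: [-3.137, 0.154, 0.01]
wrist_force: [-0.2, 0.7, 0.5]
width: 0.998
```

```bash
python3 - <<'E'
from h import *
go(.6195,-.1034,.027,-5.5)
ci=bot.camera_info('wrist');im=bot.read_camera('wrist');cv2.imwrite('pics/w1.png',cv2.cvtColor(im,cv2.COLOR_RGB2BGR))
for o in cassettes(im,ci): print(*o)
E
```

```text
t 2.5833 pos [ 0.6164 -0.104   0.1377] yaw -5.64 w 0.998 q6 1.46
shift xy [ 3.8 -0.8] rows 1 each [ 3.75 -0.82] dz down mm 110.7
twist -0.14
blue [259.1 180.7] [256, 175, 8, 14, 79] [ 0.6415 -0.0989  0.054 ]
blue [269.4 228.5] [254, 196, 32, 63, 1857] [ 0.6087 -0.1021  0.054 ]
blue [ 22.8 336.2] [0, 322, 41, 40, 509] [0.5424 0.0858 0.054 ]
blue [153.  374.7] [144, 352, 18, 47, 243] [ 0.4985 -0.0019  0.054 ]
yel [268.8 126.6] [238, 110, 62, 34, 1978] [ 0.6708 -0.1078  0.022 ]
yel [271.  261.5] [244, 246, 54, 27, 964] [ 0.5686 -0.0992  0.022 ]
yel [164.5 334.2] [159, 320, 10, 23, 125] [ 0.5107 -0.0043  0.022 ]
```

View pics/w1.png

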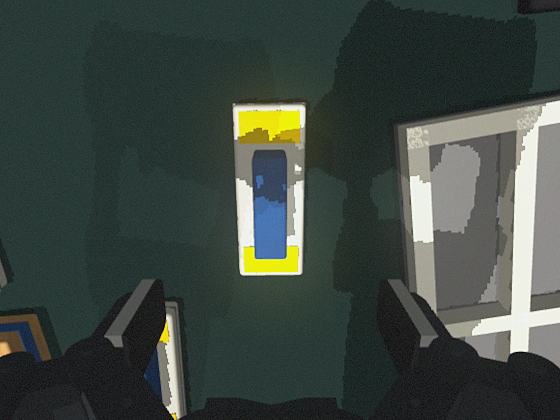

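Wrist view: the cassette is centred between the fingers, at pixel (269,190), and agrees with the top-camera estimate to about 1 mm. Descending to grip it.

Request:
drive_tool(steps=[[[3.5, -0.5, 20], 0], [[0, 0, 25], 0], [[0, 0, 25], 0], [[0, 0, 25], 0], [[0, 0, 10], 0], [[0, 0, 5], 0], [[0, 0, 0], 0]])

```text
time: 3.22
tool_pos: [0.6225, -0.1041, 0.0312]
tcp_rot: [-3.138, 0.149, 0.001]
wrist_force: [-0.1, 0.4, -0.6]
width: 1.003
```

Request:
drive_tool(steps=[[[0, 0, 0], 0], [[0, 0, 0], 0], [[0, 0, 0], 0], [[0, 0, 0], 0], [[0, 0, 0], 0], [[0, 0, 0], 0], [[0, 0, 0], 0], [[0, 0, 0], 0]], jaw=0, force=60)

```text
time: 3.88
tool_pos: [0.6234, -0.1039, 0.0324]
tcp_rot: [3.138, -0.15, 0.002]
wrist_force: [-0.1, 1.4, 5.6]
width: 0.244
```

Request:
drive_tool(steps=[[[0, 0, -5], 0], [[0, 0, -10], 0], [[0, 0, -20], 0], [[0, 0, -30], 0], [[0, 0, -30], 0], [[0, 0, -20], 0], [[0, 0, -10], 0], [[0, 0, 0], 0]])

```text
time: 4.55
tool_pos: [0.6244, -0.1045, 0.1597]
tcp_rot: [3.137, -0.15, 0.008]
wrist_force: [1.2, -0.3, -3.4]
width: 0.244
```

```bash
python3 - <<'E'
from h import *
ft(24); print(bot.read_state()['tool_pos'],bot.read_state()['width'])
im=bot.read_camera('side');cv2.imwrite('pics/s1.png',cv2.cvtColor(im,cv2.COLOR_RGB2BGR))
E
```

```text
tool-frame F [ 0.012 -0.134  2.405] sd [0.536 0.631 0.511] M [-0.0014  0.0063 -0.0031] sd [0.0315 0.0268 0.0291] t 5.75
[ 0.62255906 -0.10399881  0.15631727] 0.24407716347842587
```

View pics/s1.png

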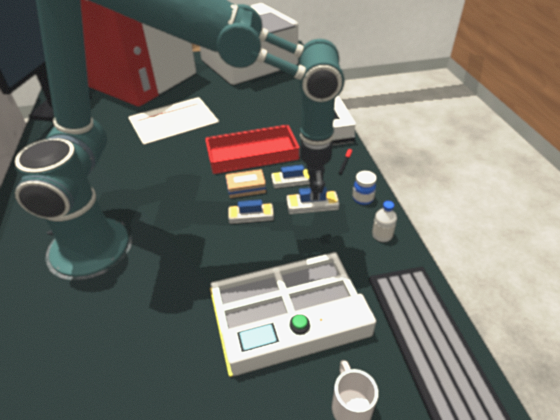

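Cassette lifted (2.4 N). To shift the slug while level, I'll ramp the speed up gently and then stop abruptly. If that shows no shift, I'll follow with a real tilt against an edge.

Request:
drive_tool(steps=[[[-6, 0, 0], 0], [[-12, 0, 0], 0], [[-18, 0, 0], 0], [[-24, 0, 0], 0], [[-30, 0, 0], 0], [[-36, 0, 0], 0], [[-41, 0, 0], 0], [[-41, 0, 0], 0]])

```text
time: 6.47
tool_pos: [0.4135, -0.0838, 0.156]
tcp_rot: [3.138, -0.15, -0.001]
wrist_force: [-0.6, -0.2, -1.9]
width: 0.245
```

```bash
python3 - <<'E'
from h import *
ft(3);ft(24); print(bot.read_state()['tool_pos'],bot.read_state()['width'])
E
```

```text
tool-frame F [-3.371 -0.698  3.526] sd [4.467 0.528 2.523] M [-0.0147 -0.1749  0.0105] sd [0.0344 0.2663 0.0096] t 6.62
tool-frame F [ 0.072 -0.074  2.456] sd [0.664 0.451 0.507] M [0.002  0.035  0.0031] sd [0.0302 0.028  0.0255] t 7.82
[ 0.41549753 -0.08407912  0.15630447] 0.24796257682788356
```

Request:
drive_tool(steps=[[[6, 0, 0], 0], [[12, 0, 0], 0], [[18, 0, 0], 0], [[24, 0, 0], 0], [[30, 0, 0], 0], [[36, 0, 0], 0], [[41, 0, 0], 0], [[41, 0, 0], 0]])

```text
time: 8.48
tool_pos: [0.6245, -0.1041, 0.1558]
tcp_rot: [-3.138, 0.15, 0.0]
wrist_force: [0.3, -0.8, -1.7]
width: 0.245
```

```bash
python3 - <<'E'
from h import *
ft(3);ft(24); print(bot.read_state()['tool_pos'],bot.read_state()['width'])
E
```

```text
tool-frame F [3.185 0.377 2.934] sd [5.243 0.397 0.553] M [-0.0102  0.2223  0.0066] sd [0.0173 0.2879 0.0038] t 8.63
tool-frame F [-0.067 -0.012  2.491] sd [0.403 0.476 0.508] M [-0.0062 -0.0108  0.0007] sd [0.0274 0.0342 0.0312] t 9.83
[ 0.62254583 -0.10398759  0.15619021] 0.24492456014613717
```

Request:
drive_tool(steps=[[[-6, 0, 0], 0], [[-12, 0, 0], 0], [[-18, 0, 0], 0], [[-24, 0, 0], 0], [[-30, 0, 0], 0], [[-36, 0, 0], 0], [[-41, 0, 0], 0], [[-41, 0, 0], 0]])

```text
time: 10.5
tool_pos: [0.4136, -0.0838, 0.156]
tcp_rot: [3.138, -0.15, -0.001]
wrist_force: [-0.6, 0.3, -2.2]
width: 0.24
```

```bash
python3 - <<'E'
from h import *
bot.read_camera('top');bot.read_camera('top');bot.read_camera('top');ft(24); print(bot.read_state()['tool_pos'],bot.read_state()['width'])
E
```

```text
tool-frame F [-0.008 -0.104  2.4  ] sd [0.521 0.562 0.327] M [0.0019 0.042  0.0023] sd [0.0319 0.0235 0.0255] t 11.85
[ 0.41552139 -0.08409314  0.1563262 ] 0.24348900025090642
```

Request:
drive_tool(steps=[[[41, 0, 0], 0], [[35, 0, 0], 0], [[31, 0, 0], 0], [[27, 0, 0], 0], [[23, 0, 0], 0], [[18, 0, 0], 0], [[12, 0, 0], 0], [[6, 0, 0], 0]])

```text
time: 12.52
tool_pos: [0.6094, -0.1027, 0.156]
tcp_rot: [3.138, -0.15, 0.001]
wrist_force: [-0.1, 0.9, -1.8]
width: 0.249
```

```bash
python3 - <<'E'
from h import *
bot.read_camera('top');bot.read_camera('top');bot.read_camera('top');ft(24); print(bot.read_state()['tool_pos'],bot.read_state()['width'])
im=bot.read_camera('side');cv2.imwrite('pics/s2.png',cv2.cvtColor(im,cv2.COLOR_RGB2BGR))
E
```

```text
tool-frame F [-0.019 -0.143  2.591] sd [0.532 0.404 0.453] M [0.0052 0.0392 0.0126] sd [0.0232 0.0263 0.0268] t 13.87
[ 0.60763487 -0.10254359  0.15626572] 0.24422734544596858
```

Request:
drive_tool(steps=[[[-6, 0, 0], 0], [[-12, 0, 0], 0], [[-18, 0, 0], 0], [[-24, 0, 0], 0], [[-24, 0, 0], 0], [[-18, 0, 0], 0], [[-12, 0, 0], 0], [[-6, 0, 0], 0]])

```text
time: 14.58
tool_pos: [0.4863, -0.0908, 0.1561]
tcp_rot: [-3.138, 0.151, 0.001]
wrist_force: [0.3, -0.1, -2.7]
width: 0.242
```

Request:
drive_tool(steps=[[[7, 0, 0], 0], [[14, 0, 0], 0], [[21, 0, 0], 0], [[28, 0, 0], 0], [[35, 0, 0], 0], [[41, 0, 0], 0], [[0, 0, 0], 0]])

```text
time: 15.17
tool_pos: [0.642, -0.1061, 0.1549]
tcp_rot: [3.138, -0.15, 0.01]
wrist_force: [1.4, 0.2, -2.6]
width: 0.25
```

Request:
drive_tool(steps=[[[-6, 0, 0], 0], [[-12, 0, 0], 0], [[-18, 0, 0], 0], [[-24, 0, 0], 0], [[-24, 0, 0], 0], [[-18, 0, 0], 0], [[-12, 0, 0], 0], [[-6, 0, 0], 0]])

```text
time: 15.83
tool_pos: [0.5123, -0.0933, 0.1563]
tcp_rot: [-3.138, 0.151, 0.0]
wrist_force: [0.0, -0.3, -2.9]
width: 0.245
```

Request:
drive_tool(steps=[[[7, 0, 0], 0], [[14, 0, 0], 0], [[21, 0, 0], 0], [[28, 0, 0], 0], [[35, 0, 0], 0], [[41, 0, 0], 0], [[0, 0, 0], 0]])

```text
time: 16.42
tool_pos: [0.6678, -0.1085, 0.1547]
tcp_rot: [3.138, -0.15, 0.01]
wrist_force: [1.2, -0.2, -3.0]
width: 0.246
```

```bash
python3 - <<'E'
from h import *
bot.read_camera('top');bot.read_camera('top');bot.read_camera('top');ft(24); print(bot.read_state()['tool_pos'],bot.read_state()['width'])
im=bot.read_camera('side');cv2.imwrite('pics/s2.png',cv2.cvtColor(im,cv2.COLOR_RGB2BGR)[120:260,240:420])
E
```

```text
tool-frame F [-0.063  0.136  2.487] sd [0.566 0.537 0.591] M [-0.0052 -0.0385 -0.0003] sd [0.0278 0.0279 0.0192] t 17.77
[ 0.65939177 -0.1075155   0.15623793] 0.23927953858728057
```

View pics/s2.png

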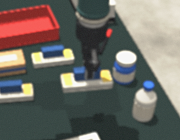

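Level moments differ by 0.079 N m (+0.040 against −0.0385), so this cassette is a rattler and goes in the bin.

```bash
python3 - <<'E'
from h import *
go(.5917,.3595,.040,2.2)
E
```

```text
t 17.8167 pos [ 0.6594 -0.1075  0.1563] yaw -5.48 w 0.243 q6 1.47
shift xy [-112.  -458.4] rows 12 each [ -9.33 -38.2 ] dz down mm 116.3
twist -7.68
```

Request:
drive_tool(steps=[[[-5, -20, 0], 0], [[-9.5, -38, 0], 0], [[-9.5, -38, 0], 0], [[-9.5, -38, 0], 0], [[-9.5, -38, 0], 0], [[-9.5, -38, 0], 0], [[-9.5, -38, 0], 0], [[-9.5, -38, 0], 0]])

```text
time: 18.48
tool_pos: [0.6151, 0.1858, 0.1565]
tcp_rot: [-3.138, 0.151, -0.001]
wrist_force: [0.4, -0.1, -1.8]
width: 0.242
```

Request:
drive_tool(steps=[[[-9.5, -38, 0], 0], [[-9.5, -38, 0], 0], [[-9.5, -38, 0], 0], [[-9, -34, 0], 0], [[-6, -24, 0], 0], [[0, 0, 0], -4], [[0, 0, 0], -3.7], [[0, 0, 0], 0]])

```text
time: 19.15
tool_pos: [0.5883, 0.3604, 0.1561]
tcp_rot: [3.141, 0.066, -0.0]
wrist_force: [0.5, 0.1, -1.9]
width: 0.241
```

```bash
python3 - <<'E'
from h import *
go(.5917,.3595,.040,2.2)
im=bot.read_camera('wrist');cv2.imwrite('pics/w2.png',cv2.cvtColor(im,cv2.COLOR_RGB2BGR))
E
```

```text
t 19.15 pos [0.5883 0.3604 0.1561] yaw 2.4 w 0.241 q6 2.04
shift xy [3.4 1. ] rows 1 each [3.39 0.98] dz down mm 116.1
twist 0.2
```

View pics/w2.png

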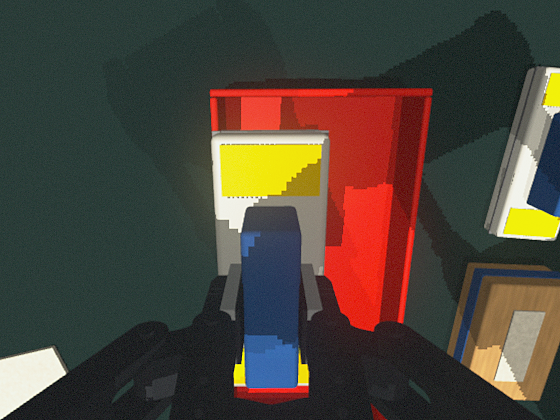

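Request:
drive_tool(steps=[[[3.4, 1.5, 15], 0], [[0, 0, 25], 0], [[0, 0, 25], 0], [[0, 0, 20], 0], [[0, 0, 15], 0], [[0, 0, 8], 0], [[0, 0, 7], 0], [[0, 0, 0], 0]])

```text
time: 19.87
tool_pos: [0.5917, 0.3574, 0.0397]
tcp_rot: [3.14, 0.059, -0.003]
wrist_force: [-0.1, -0.8, -2.2]
width: 0.244
```

Request:
drive_tool(steps=[[[0, 0, 0], 0], [[0, 0, 0], 0], [[0, 0, 0], 0], [[0, 0, 0], 0]], jaw=0.5)

```text
time: 20.2
tool_pos: [0.5935, 0.3588, 0.0434]
tcp_rot: [-3.139, -0.061, -0.005]
wrist_force: [0.2, -0.2, 0.4]
width: 0.504
```

Request:
drive_tool(steps=[[[0, 0, -10], 0], [[0, 0, -25], 0], [[0, 0, -30], 0], [[0, 0, -40], 0], [[0, 0, -20], 0], [[0, 0, 0], 0]])

```text
time: 20.7
tool_pos: [0.5963, 0.3604, 0.1759]
tcp_rot: [-3.134, -0.061, -0.02]
wrist_force: [0.7, 0.5, 0.6]
width: 0.498
```

```bash
python3 - <<'E'
from h import *
ci=bot.camera_info('top')
im=bot.read_camera('top');cv2.imwrite('pics/t2.png',cv2.cvtColor(im,cv2.COLOR_RGB2BGR))
for o in cassettes(im,ci): print(*o)
go(.626,.149,.031,-1.7)
E
```

```text
blue [325.7  85.3] [320, 79, 12, 14, 125] [ 0.8445 -0.1468  0.054 ]
blue [258.  104.7] [243, 93, 27, 18, 118] [0.8011 0.0166 0.054 ]
blue [203.8 178.5] [200, 165, 10, 29, 242] [0.6258 0.1483 0.054 ]
blue [115.9 197. ] [112, 181, 9, 29, 192] [0.586  0.3587 0.054 ]
blue [259.9 244.1] [255, 230, 11, 29, 256] [0.4679 0.0174 0.054 ]
yel [206.6 160. ] [198, 156, 18, 9, 141] [0.6762 0.1481 0.022 ]
yel [120.5 176.1] [112, 172, 17, 9, 141] [0.6409 0.362  0.022 ]
yel [205.6 200.5] [198, 197, 16, 9, 129] [0.5759 0.1513 0.022 ]
yel [121.9 216.5] [113, 212, 18, 10, 150] [0.5409 0.3579 0.022 ]
yel [262.5 223.6] [254, 219, 17, 10, 141] [0.5167 0.0124 0.022 ]
yel [258.4 264.7] [250, 260, 18, 10, 151] [0.4174 0.0241 0.022 ]
t 20.75 pos [0.595  0.3597 0.1726] yaw 2.22 w 0.501 q6 2.04
shift xy [ 21.6 212.3] rows 6 each [ 3.6  35.39] dz down mm 141.6
twist 3.92
```

View pics/t2.png

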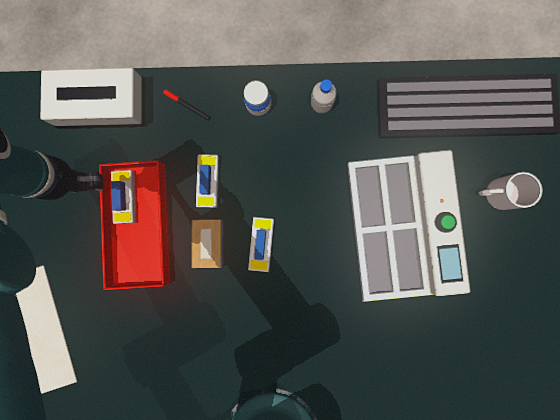

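The rattler is in the bin. Next is the cassette at (0.626, 0.149), which hasn't moved.

Request:
drive_tool(steps=[[[3.6, 35.4, 0], 0], [[3.6, 35.4, 0], 0], [[3.6, 35.4, 0], 0], [[3.6, 35.4, 0], 0], [[3.6, 35.4, 0], 2], [[3.6, 35.4, 0], 2], [[0, 0, 0], 0]], jaw=1)

```text
time: 21.33
tool_pos: [0.6203, 0.1402, 0.1652]
tcp_rot: [3.138, -0.058, -0.003]
wrist_force: [0.3, 1.3, 0.3]
width: 0.994
```

```bash
python3 - <<'E'
from h import *
go(.626,.149,.031,-1.7)
E
```

```text
t 21.3333 pos [0.6203 0.1402 0.1652] yaw -2.11 w 0.994 q6 1.79
shift xy [ 5.6 -9.4] rows 1 each [ 5.58 -9.44] dz down mm 134.2
twist -0.41
```

Request:
drive_tool(steps=[[[0, 0, 20], 0], [[0, 0, 30], 0], [[0, 0, 20], 0], [[0, 0, 0], 0], [[0, 0, 0], 0]])

```text
time: 21.75
tool_pos: [0.6186, 0.1463, 0.0941]
tcp_rot: [3.14, -0.048, -0.008]
wrist_force: [0.3, -0.3, 0.0]
width: 1.0
```

```bash
python3 - <<'E'
from h import *
go(.626,.149,.031,-1.7)
ci=bot.camera_info('wrist');im=bot.read_camera('wrist')
for o in cassettes(im,ci): print(*o)
E
```

```text
t 21.75 pos [0.6186 0.1463 0.0941] yaw -1.77 w 1.0 q6 1.79
shift xy [ 7.6 -3. ] rows 1 each [ 7.59 -2.96] dz down mm 63.1
twist -0.07
blue [264.  259.5] [246, 240, 38, 50, 692] [0.6101 0.1504 0.054 ]
yel [266.2 130.9] [230, 111, 74, 40, 2803] [0.6755 0.1472 0.022 ]
yel [265.5 289.2] [234, 271, 64, 30, 1107] [0.5726 0.1514 0.022 ]
yel [481.9 349.1] [468, 343, 24, 16, 220] [0.5197 0.0011 0.022 ]
```

Request:
drive_tool(steps=[[[7.5, -3, 15], 0], [[0, 0, 20], 0], [[0, 0, 15], 0], [[0, 0, 9], 0], [[0, 0, 4], 0], [[0, 0, 0], 0], [[0, 0, 0], 0]])

```text
time: 22.38
tool_pos: [0.6292, 0.1495, 0.0345]
tcp_rot: [-3.141, 0.049, -0.003]
wrist_force: [0.4, 0.5, -0.5]
width: 0.999
```

Request:
drive_tool(steps=[[[0, 0, 0], 0], [[0, 0, 0], 0], [[0, 0, 0], 0], [[0, 0, 0], 0], [[0, 0, 0], 0], [[0, 0, 0], 0], [[0, 0, 0], 0], [[0, 0, 0], 0]], jaw=0, force=60)

```text
time: 23.05
tool_pos: [0.6288, 0.1492, 0.0338]
tcp_rot: [-3.141, 0.049, -0.001]
wrist_force: [0.2, -0.1, 3.9]
width: 0.244
```

Request:
drive_tool(steps=[[[0, 0, -5], 0], [[0, 0, -10], 0], [[0, 0, -20], 0], [[0, 0, -30], 0], [[0, 0, -30], 0], [[0, 0, -20], 0], [[0, 0, -10], 0], [[0, 0, 0], 0]])

```text
time: 23.72
tool_pos: [0.6302, 0.1496, 0.1619]
tcp_rot: [-3.14, 0.049, -0.009]
wrist_force: [0.4, 0.6, -2.5]
width: 0.242
```

Request:
drive_tool(steps=[[[-6, 0, 0], 0], [[-12, 0, 0], 0], [[-18, 0, 0], 0], [[-24, 0, 0], 0], [[-30, 0, 0], 0], [[-36, 0, 0], 0], [[-41, 0, 0], 0], [[-35, 0, 0], 0]])

```text
time: 24.38
tool_pos: [0.4214, 0.1546, 0.1548]
tcp_rot: [3.139, -0.05, -0.011]
wrist_force: [0.2, -0.1, -2.3]
width: 0.243
```

```bash
python3 - <<'E'
from h import *
bot.read_camera('top');bot.read_camera('top');bot.read_camera('top');ft(24); print(bot.read_state()['tool_pos'],bot.read_state()['width'])
E
```

```text
tool-frame F [-0.105 -0.081  2.878] sd [0.65  0.514 0.331] M [-0.0095  0.0124 -0.0003] sd [0.0284 0.0333 0.0314] t 25.73
[0.42638717 0.15551648 0.15830873] 0.23936752017386545
```

Request:
drive_tool(steps=[[[6, 0, 0], 0], [[12, 0, 0], 0], [[18, 0, 0], 0], [[24, 0, 0], 0], [[30, 0, 0], 0], [[36, 0, 0], 0], [[41, 0, 0], 0], [[35, 0, 0], 0]])

```text
time: 26.4
tool_pos: [0.6319, 0.1488, 0.1579]
tcp_rot: [-3.141, 0.049, -0.003]
wrist_force: [0.1, 0.1, -2.5]
width: 0.249
```

Request:
drive_tool(steps=[[[-6, 0, 0], 0], [[-12, 0, 0], 0], [[-18, 0, 0], 0], [[-24, 0, 0], 0], [[-24, 0, 0], 0], [[-18, 0, 0], 0], [[-12, 0, 0], 0], [[-6, 0, 0], 0]])

```text
time: 27.07
tool_pos: [0.5074, 0.1529, 0.158]
tcp_rot: [3.141, -0.049, -0.001]
wrist_force: [-0.3, 0.4, -3.6]
width: 0.245
```

Request:
drive_tool(steps=[[[7, 0, 0], 0], [[14, 0, 0], 0], [[21, 0, 0], 0], [[28, 0, 0], 0], [[35, 0, 0], 0], [[41, 0, 0], 0], [[0, 0, 0], 0]])

```text
time: 27.65
tool_pos: [0.6633, 0.1476, 0.1569]
tcp_rot: [-3.141, 0.051, -0.011]
wrist_force: [0.5, 0.9, -3.7]
width: 0.243
```

```bash
python3 - <<'E'
from h import *
bot.read_camera('top');bot.read_camera('top');bot.read_camera('top');ft(24); print(bot.read_state()['tool_pos'],bot.read_state()['width'])
E
```

```text
tool-frame F [0.155 0.202 2.876] sd [0.433 0.328 0.42 ] M [-0.0054  0.004  -0.0134] sd [0.0301 0.0273 0.0291] t 29.0
[0.65432841 0.14837152 0.15827044] 0.24071043395343666
```

No shift (0.012 against 0.004 N m), so this one is sound. Taking it to pocket 4 and checking the pocket with the wrist camera before I lower it.

```bash
python3 - <<'E'
from h import *
go(.5808,-.2493,.048,4.0)
E
```

```text
t 29.0 pos [0.6543 0.1484 0.1583] yaw -1.79 w 0.241 q6 1.79
shift xy [-61.1 399.8] rows 11 each [-5.55 36.34] dz down mm 110.3
twist -5.79
```

Request:
drive_tool(steps=[[[-3, 18, 0], 0], [[-6, 38, 0], 0], [[-6, 38, 0], 0], [[-6, 38, 0], 0], [[-6, 38, 0], 0], [[-6, 38, 0], 0], [[-6, 38, 0], 0], [[-6, 38, 0], 0]])

```text
time: 29.67
tool_pos: [0.6, -0.1358, 0.1585]
tcp_rot: [3.141, -0.049, 0.001]
wrist_force: [0.1, -0.1, -3.1]
width: 0.242
```

Request:
drive_tool(steps=[[[-6, 38, 0], 0], [[-6, 38, 0], 0], [[-4, 25, 0], 0], [[0, 14, 0], 0], [[0, 0, 0], -3], [[0, 0, 0], -2.8], [[0, 0, 0], 0], [[0, 0, 0], 0]])

```text
time: 30.33
tool_pos: [0.5811, -0.2481, 0.1582]
tcp_rot: [-3.139, -0.108, -0.0]
wrist_force: [-0.2, -0.3, -2.7]
width: 0.243
```

```bash
python3 - <<'E'
from h import *
go(.5808,-.2493,.048,4.0)
ci=bot.camera_info('wrist')
im=bot.read_camera('wrist');
o=np.array([.5005,-.291]);a=np.radians(4);Rm=np.array([[np.cos(a),-np.sin(a)],[np.sin(a),np.cos(a)]])
def P(x,y,z): return np.r_[o+Rm@[x,y],z]
b=cv2.cvtColor(im,cv2.COLOR_RGB2BGR)
for px,py in [(.08,.036),(.08,-.036),(-.08,.036),(-.08,-.036)]:
    q=w2p(ci,[P(px+sx*.073,py+sy*.029,.03) for sx,sy in [(1,1),(1,-1),(-1,-1),(-1,1)]])
    cv2.polylines(b,[q.round().astype(int)],True,(0,0,255),1)
cv2.imwrite('pics/w3.png',b)
E
```

```text
t 30.3333 pos [ 0.5811 -0.2481  0.1582] yaw 3.95 w 0.243 q6 1.06
shift xy [-0.4  1.3] rows 1 each [-0.41  1.26] dz down mm 110.2
twist -0.05
```

View pics/w3.png

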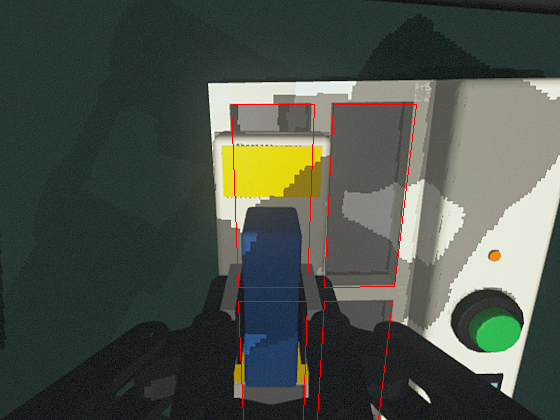

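The projected pocket outlines match the image to 1–2 px. Lowering it.

Request:
drive_tool(steps=[[[-0.4, 1.2, 20], 0], [[0, 0, 30], 0], [[0, 0, 20], 0], [[0, 0, 10], 0], [[0, 0, 0], 0], [[0, 0, 0], 0]])

```text
time: 30.88
tool_pos: [0.5806, -0.2492, 0.0781]
tcp_rot: [-3.139, -0.11, 0.001]
wrist_force: [-0.3, -0.0, -2.2]
width: 0.241
```

```bash
python3 - <<'E'
from h import *
go(.5808,-.2493,.048,4.0)
E
```

```text
t 30.8833 pos [ 0.5806 -0.2492  0.0781] yaw 4.02 w 0.241 q6 1.06
shift xy [0.2 0.1] rows 1 each [0.21 0.09] dz down mm 30.1
twist 0.02
```

Request:
drive_tool(steps=[[[0, 0, 8], 0], [[0, 0, 8], 0], [[0, 0, 6], 0], [[0, 0, 5], 0], [[0, 0, 3], 0], [[0, 0, 1.5], 0], [[0, 0, 0], 0], [[0, 0, 0], 0]])

```text
time: 31.55
tool_pos: [0.5807, -0.2498, 0.0468]
tcp_rot: [3.14, 0.11, 0.0]
wrist_force: [-0.1, -1.2, -2.3]
width: 0.245
```

Request:
drive_tool(steps=[[[0, 0, 0], 0], [[0, 0, 0], 0], [[0, 0, 0], 0], [[0, 0, 0], 0]], jaw=0.6)

```text
time: 31.88
tool_pos: [0.5812, -0.25, 0.0476]
tcp_rot: [3.139, 0.11, 0.002]
wrist_force: [0.3, -0.9, -0.2]
width: 0.603
```

Request:
drive_tool(steps=[[[0, 0, -10], 0], [[0, 0, -25], 0], [[0, 0, -30], 0], [[0, 0, -35], 0], [[0, 0, -20], 0], [[0, 0, 0], 0]])

```text
time: 32.38
tool_pos: [0.5846, -0.2516, 0.1749]
tcp_rot: [3.134, 0.11, 0.017]
wrist_force: [0.7, 0.1, 0.2]
width: 0.601
```

```bash
python3 - <<'E'
from h import *
ci=bot.camera_info('top')
im=bot.read_camera('top');cv2.imwrite('pics/t3.png',cv2.cvtColor(im,cv2.COLOR_RGB2BGR))
for o in cassettes(im,ci): print(*o)
ci=bot.camera_info('wrist')
im=bot.read_camera('wrist');cv2.imwrite('pics/w4.png',cv2.cvtColor(im,cv2.COLOR_RGB2BGR))
print(cassettes(im,ci,zb=.012))
go(.4705,.0175,.031,-6.4)
E
```

```text
blue [325.7  85.3] [320, 79, 12, 14, 125] [ 0.8445 -0.1468  0.054 ]
blue [257.7 104.9] [243, 95, 27, 16, 118] [0.8006 0.0172 0.054 ]
blue [115.8 194.9] [112, 181, 9, 29, 221] [0.591  0.3589 0.054 ]
blue [373.7 200.6] [369, 191, 10, 19, 159] [ 0.5647 -0.2521  0.054 ]
blue [258.1 244.7] [253, 230, 11, 30, 250] [0.4665 0.0216 0.054 ]
yel [369.2 174.1] [361, 171, 17, 10, 99] [ 0.6324 -0.2504  0.022 ]
yel [120.6 176.1] [112, 172, 18, 9, 140] [0.6408 0.3615 0.022 ]
yel [121.9 216.4] [113, 212, 18, 10, 145] [0.541  0.3578 0.022 ]
yel [373.  216.6] [365, 212, 17, 10, 150] [ 0.5284 -0.2563  0.022 ]
yel [260.7 223.8] [253, 219, 17, 10, 141] [0.5162 0.0168 0.022 ]
yel [256.7 264.8] [249, 260, 17, 11, 139] [0.4172 0.028  0.022 ]
[('blue', array([267.9, 228.9]), [254, 197, 30, 62, 1670], array([ 0.5677, -0.2503,  0.066 ])), ('yel', array([269.1, 139. ]), [242, 125, 56, 30, 1597], array([ 0.6278, -0.2471,  0.034 ])), ('yel', array([268.2, 262.4]), [243, 248, 51, 25, 851], array([ 0.5255, -0.2533,  0.034 ]))]
t 32.4833 pos [ 0.5816 -0.2502  0.1692] yaw 4.01 w 0.602 q6 1.06
shift xy [ -92.6 -275.1] rows 8 each [-11.58 -34.39] dz down mm 138.2
twist 10.41
```

View pics/t3.png

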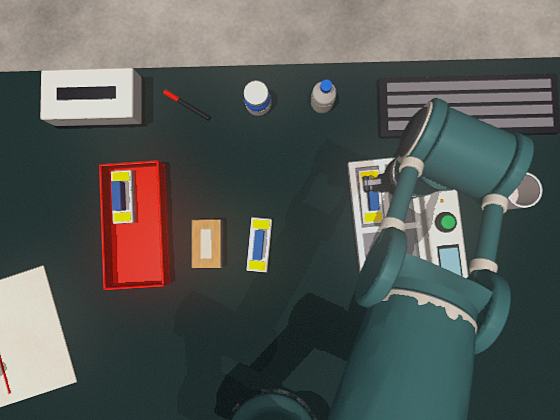

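View pics/w4.png

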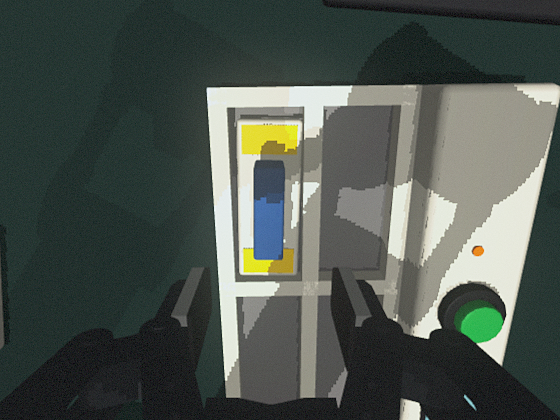

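The sound cassette is seated in pocket 4. The third cassette has shifted about 4 mm in y, so I'll re-measure it on arrival.

Request:
drive_tool(steps=[[[-11.6, -34.5, 0], 0], [[-11.6, -34.5, 0], 0], [[-11.6, -34.5, 0], 0], [[-11.6, -34.5, 0], 0], [[-11.6, -34.5, 0], 0], [[-11.6, -34.5, 0], 0], [[-11.6, -34.5, 0], 0], [[-11.6, -34.5, 0], 0]], jaw=1)

```text
time: 33.15
tool_pos: [0.4662, 0.0204, 0.1649]
tcp_rot: [-3.139, -0.109, 0.005]
wrist_force: [0.6, 0.1, -0.4]
width: 1.001
```

Request:
drive_tool(steps=[[[0, 0, 15], 5.2], [[0, 0, 20], 5.2], [[0, 0, 15], 0], [[0, 0, 0], 0], [[0, 0, 0], 0]])

```text
time: 33.57
tool_pos: [0.4665, 0.0192, 0.1148]
tcp_rot: [3.137, -0.174, -0.008]
wrist_force: [0.4, 0.2, -0.1]
width: 1.0
```

```bash
python3 - <<'E'
from h import *
ci=bot.camera_info('wrist');im=bot.read_camera('wrist');cv2.imwrite('pics/w5.png',cv2.cvtColor(im,cv2.COLOR_RGB2BGR))
for o in cassettes(im,ci): print(*o)
ci=bot.camera_info('top');im=bot.read_camera('top');
for o in cassettes(im,ci): print(*o)
go(.4695,.022,.032,-6.4)
E
```

```text
blue [265.1 248.8] [248, 213, 36, 69, 2144] [0.4552 0.0241 0.054 ]
yel [265.6 138.9] [232, 121, 68, 36, 2327] [0.516  0.0171 0.022 ]
yel [ 69.1 160.8] [55, 146, 27, 32, 241] [0.5163 0.1442 0.022 ]
yel [ 36.8 176.8] [27, 149, 24, 62, 318] [0.5083 0.1682 0.022 ]
yel [ 52.9 165.5] [48, 153, 10, 26, 91] [0.5144 0.1555 0.022 ]
yel [ 99.1 209.4] [73, 175, 49, 80, 895] [0.4818 0.1336 0.022 ]
yel [ 21.6 206.8] [9, 179, 31, 64, 384] [0.4895 0.1847 0.022 ]
yel [ 97.7 254. ] [87, 223, 21, 56, 224] [0.4497 0.1432 0.022 ]
yel [ 18.7 238.1] [14, 227, 11, 22, 65] [0.4676 0.1941 0.022 ]
yel [ 58.  276.9] [46, 244, 31, 58, 174] [0.4353 0.176  0.022 ]
yel [116.7 285.4] [102, 254, 31, 56, 504] [0.4238 0.136  0.022 ]
yel [ 31.5 273.2] [25, 261, 13, 25, 79] [0.4403 0.1939 0.022 ]
yel [267.  283.1] [237, 266, 59, 28, 1007] [0.4136 0.028  0.022 ]
yel [ 95.1 298.2] [87, 286, 15, 26, 139] [0.4152 0.1543 0.022 ]
blue [325.7  85.3] [320, 79, 12, 14, 125] [ 0.8445 -0.1468  0.054 ]
blue [257.8 105. ] [243, 95, 27, 16, 118] [0.8005 0.017  0.054 ]
blue [115.8 194.9] [112, 181, 9, 29, 221] [0.591  0.3589 0.054 ]
blue [373.3 194.4] [368, 180, 11, 30, 242] [ 0.5796 -0.2517  0.054 ]
yel [369.2 175.3] [361, 171, 17, 10, 145] [ 0.6295 -0.2503  0.022 ]
yel [120.6 176.1] [112, 172, 18, 9, 140] [0.6408 0.3615 0.022 ]
yel [121.9 216.4] [113, 212, 18, 10, 145] [0.541  0.3578 0.022 ]
yel [372.8 216.6] [365, 212, 17, 10, 142] [ 0.5284 -0.2557  0.022 ]
t 33.6667 pos [0.4687 0.019  0.1169] yaw -6.39 w 1.003 q6 1.67
shift xy [ 0.5 -3.1] rows 1 each [ 0.46 -3.12] dz down mm 84.9
twist 0.01
```

View pics/w5.png

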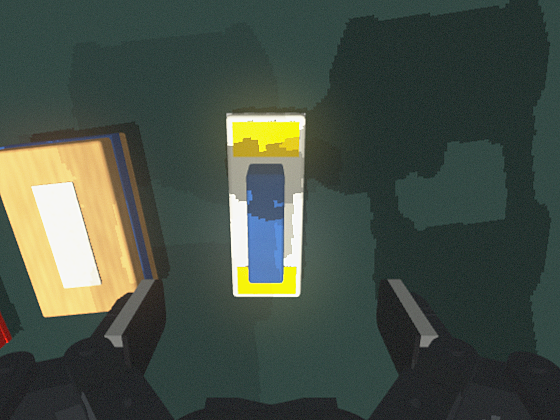

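The cassette is centred between the fingers at pixel (265,205), and the box on the left is clear of them. Descending.

Request:
drive_tool(steps=[[[0, -3, 20], 0], [[0, 0, 25], 0], [[0, 0, 20], 0], [[0, 0, 11], 0], [[0, 0, 6], 0], [[0, 0, 0], 0], [[0, 0, 0], 0]])

```text
time: 34.25
tool_pos: [0.4699, 0.022, 0.0356]
tcp_rot: [-3.137, 0.175, -0.002]
wrist_force: [-0.2, -0.7, -0.0]
width: 0.999
```

Request:
drive_tool(steps=[[[0, 0, 0], 0], [[0, 0, 0], 0], [[0, 0, 0], 0], [[0, 0, 0], 0], [[0, 0, 0], 0], [[0, 0, 0], 0], [[0, 0, 0], 0], [[0, 0, 0], 0]], jaw=0, force=60)

```text
time: 34.92
tool_pos: [0.4696, 0.0222, 0.0354]
tcp_rot: [-3.136, 0.175, -0.002]
wrist_force: [0.1, 1.6, 4.2]
width: 0.244
```

Request:
drive_tool(steps=[[[0, 0, -5], 0], [[0, 0, -10], 0], [[0, 0, -20], 0], [[0, 0, -30], 0], [[0, 0, -30], 0], [[0, 0, -20], 0], [[0, 0, -10], 0], [[0, 0, 0], 0]])

```text
time: 35.58
tool_pos: [0.4707, 0.022, 0.1626]
tcp_rot: [-3.137, 0.175, -0.008]
wrist_force: [1.2, -0.3, -2.3]
width: 0.245
```

Request:
drive_tool(steps=[[[6, 0, 0], 0], [[12, 0, 0], 0], [[18, 0, 0], 0], [[24, 0, 0], 0], [[30, 0, 0], 0], [[36, 0, 0], 0], [[41, 0, 0], 0], [[35, 0, 0], 0]])

```text
time: 36.25
tool_pos: [0.6715, -0.0009, 0.1562]
tcp_rot: [3.137, -0.175, -0.005]
wrist_force: [0.5, 0.3, -3.2]
width: 0.24
```

```bash
python3 - <<'E'
from h import *
bot.read_camera('top');bot.read_camera('top');bot.read_camera('top');ft(24); print(bot.read_state()['tool_pos'],bot.read_state()['width'])
E
```

```text
tool-frame F [-0.162 -0.069  3.113] sd [0.394 0.512 0.469] M [ 0.0067 -0.0262  0.0001] sd [0.0268 0.0313 0.0277] t 37.6
[ 6.69791376e-01 -3.74765181e-04  1.59756351e-01] 0.24135819922713694
```

Request:
drive_tool(steps=[[[-6, 0, 0], 0], [[-12, 0, 0], 0], [[-18, 0, 0], 0], [[-24, 0, 0], 0], [[-30, 0, 0], 0], [[-36, 0, 0], 0], [[-41, 0, 0], 0], [[-35, 0, 0], 0]])

```text
time: 38.27
tool_pos: [0.4661, 0.0223, 0.1593]
tcp_rot: [-3.137, 0.175, 0.002]
wrist_force: [-0.6, 0.2, -2.5]
width: 0.239
```

Request:
drive_tool(steps=[[[6, 0, 0], 0], [[12, 0, 0], 0], [[18, 0, 0], 0], [[24, 0, 0], 0], [[24, 0, 0], 0], [[18, 0, 0], 0], [[12, 0, 0], 0], [[6, 0, 0], 0]])

```text
time: 38.93
tool_pos: [0.5909, 0.0084, 0.16]
tcp_rot: [3.137, -0.175, 0.003]
wrist_force: [-0.1, 1.0, -3.1]
width: 0.244
```

Request:
drive_tool(steps=[[[-7, 0, 0], 0], [[-14, 0, 0], 0], [[-21, 0, 0], 0], [[-28, 0, 0], 0], [[-35, 0, 0], 0], [[-41, 0, 0], 0], [[0, 0, 0], 0]])

```text
time: 39.52
tool_pos: [0.4314, 0.0257, 0.1557]
tcp_rot: [3.136, -0.174, -0.022]
wrist_force: [-2.2, 0.3, -4.9]
width: 0.238
```

```bash
python3 - <<'E'
from h import *
bot.read_camera('top');bot.read_camera('top');bot.read_camera('top');ft(24); print(bot.read_state()['tool_pos'],bot.read_state()['width'])
E
```

```text
tool-frame F [ 0.138 -0.02   3.247] sd [0.6   0.553 0.507] M [-0.0156  0.0534  0.0076] sd [0.0331 0.0279 0.0308] t 40.87
[0.44314031 0.02497487 0.1597801 ] 0.24278901282414925
```

The difference is 0.080 N m, so this is a rattler. It goes in the near half of the bin.

```bash
python3 - <<'E'
from h import *
go(.4534,.311,.043,2.2)
E
```

```text
t 40.8667 pos [0.4431 0.025  0.1598] yaw -6.38 w 0.243 q6 1.68
shift xy [ -21.6 -285.4] rows 8 each [ -2.7  -35.67] dz down mm 116.8
twist -8.58
```

Request:
drive_tool(steps=[[[-2, -20, 0], 0], [[-3, -38, 0], 0], [[-3, -38, 0], 0], [[-3, -38, 0], 0], [[-3, -38, 0], 0], [[-3, -38, 0], 0], [[-3, -38, 0], 0], [[-1.6, -25, 0], 0]])

```text
time: 41.53
tool_pos: [0.452, 0.3022, 0.16]
tcp_rot: [-3.135, 0.173, -0.001]
wrist_force: [0.9, 0.0, -2.6]
width: 0.247
```

Request:
drive_tool(steps=[[[0, -12.4, 0], -4.3], [[0, 0, 0], -4.3], [[0, 0, 20], 0], [[0, 0, 20], 0], [[0, 0, 0], 0], [[0, 0, 0], 0]])

```text
time: 42.03
tool_pos: [0.4521, 0.3102, 0.1183]
tcp_rot: [3.139, 0.061, -0.006]
wrist_force: [-0.2, -0.4, -1.8]
width: 0.241
```

```bash
python3 - <<'E'
from h import *
go(.4534,.311,.043,2.2)
im=bot.read_camera('wrist');cv2.imwrite('pics/w6.png',cv2.cvtColor(im,cv2.COLOR_RGB2BGR))
E
```

```text
t 42.0333 pos [0.4521 0.3102 0.1183] yaw 2.22 w 0.241 q6 2.09
shift xy [ 1.6 -0.9] rows 1 each [ 1.6  -0.85] dz down mm 75.3
twist 0.02
```

View pics/w6.png

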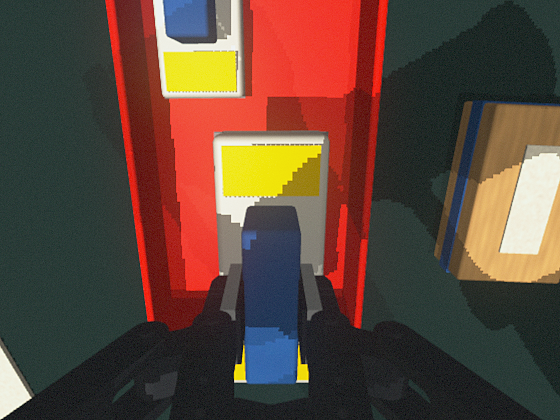

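Request:
drive_tool(steps=[[[1.5, -1, 15], 0], [[0, 0, 20], 0], [[0, 0, 20], 0], [[0, 0, 12], 0], [[0, 0, 6], 0], [[0, 0, 3], 0], [[0, 0, 0], 0], [[0, 0, 0], 0]])

```text
time: 42.75
tool_pos: [0.4558, 0.3126, 0.0449]
tcp_rot: [-3.14, -0.061, -0.002]
wrist_force: [0.9, -0.7, -3.0]
width: 0.245
```

Request:
drive_tool(steps=[[[0, 0, 0], 0], [[0, 0, 0], 0], [[0, 0, 0], 0], [[0, 0, 0], 0]], jaw=0.5)

```text
time: 43.08
tool_pos: [0.4557, 0.3126, 0.0448]
tcp_rot: [-3.14, -0.061, -0.003]
wrist_force: [-0.1, 0.7, -0.9]
width: 0.501
```

Request:
drive_tool(steps=[[[0, 0, -10], 0], [[0, 0, -25], 0], [[0, 0, -30], 0], [[0, 0, -35], 0], [[0, 0, -25], 0], [[0, 0, 0], 0]])

```text
time: 43.58
tool_pos: [0.4589, 0.3146, 0.177]
tcp_rot: [-3.134, -0.061, -0.017]
wrist_force: [1.2, 0.7, 0.6]
width: 0.503
```

```bash
python3 - <<'E'
from h import *
ci=bot.camera_info('top')
im=bot.read_camera('top');cv2.imwrite('pics/t4.png',cv2.cvtColor(im,cv2.COLOR_RGB2BGR))
for o in cassettes(im,ci): print(*o)
im=bot.read_camera('side');cv2.imwrite('pics/s4.png',cv2.cvtColor(im,cv2.COLOR_RGB2BGR))
go(.5088,-.411,.10,2.2)
E
```

```text
blue [325.8  85.2] [320, 79, 12, 14, 126] [ 0.8446 -0.1468  0.054 ]
blue [257.9 105. ] [243, 95, 27, 16, 118] [0.8004 0.0169 0.054 ]
blue [115.9 194.9] [112, 181, 9, 29, 223] [0.5911 0.3588 0.054 ]
blue [373.3 194.5] [368, 180, 11, 30, 247] [ 0.5794 -0.2517  0.054 ]
blue [134.4 256.7] [131, 246, 9, 22, 161] [0.4438 0.3138 0.054 ]
yel [369.2 175.3] [361, 171, 17, 10, 145] [ 0.6295 -0.2503  0.022 ]
yel [120.6 176.1] [112, 172, 18, 9, 140] [0.6408 0.3615 0.022 ]
yel [121.9 216.4] [113, 212, 18, 10, 152] [0.541  0.3577 0.022 ]
yel [372.9 216.6] [365, 212, 17, 10, 143] [ 0.5285 -0.2559  0.022 ]
yel [138.5 231.4] [130, 227, 17, 10, 140] [0.5034 0.3167 0.022 ]
yel [139.7 272.8] [132, 269, 17, 9, 144] [0.4028 0.3134 0.022 ]
t 43.6833 pos [0.4561 0.3128 0.1714] yaw 2.22 w 0.495 q6 2.09
shift xy [ 24.4 725.5] rows 19 each [ 1.28 38.18] dz down mm 71.4
twist 0.02
```

View pics/t4.png

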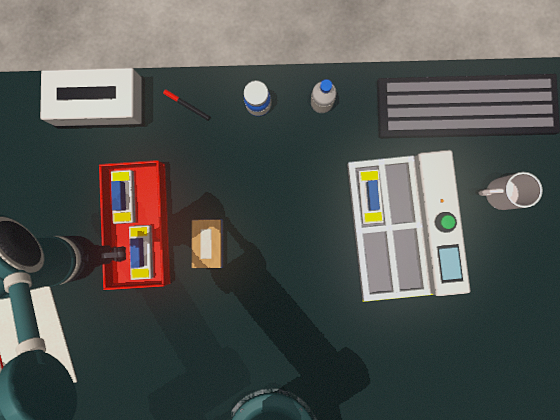

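View pics/s4.png

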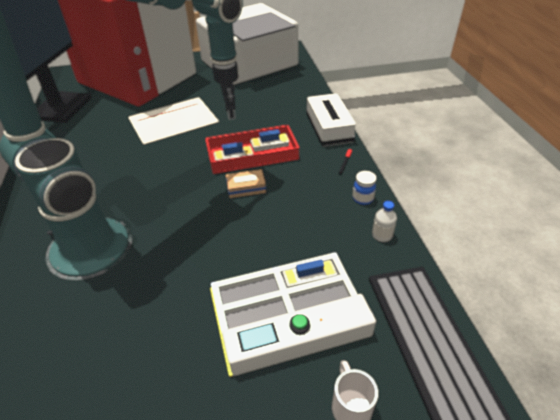

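All sorted: two in the bin, one in pocket 4, and nothing left on the counter. Next I'll triangulate the button from the top and side views.

```bash
python3 - <<'E'
from h import *
L=[]
for n,f in (('top','t4'),('side','s4')):
    ci=bot.camera_info(n); h=cv2.cvtColor(cv2.imread(f'pics/{f}.png'),cv2.COLOR_BGR2HSV)
    m=cv2.inRange(h,(50,120,90),(75,255,255)); k,l,st,c=cv2.connectedComponentsWithStats(m)
    i=1+np.argmax(st[1:,4]); print(n,c[i],st[i])
    a=p2w(ci,c[i],.0)[0]; L.append((np.array(ci['position']),a-ci['position']))
    for z in (.07,.075,.08,.085): print(z,p2w(ci,c[i],z)[0].round(4))
(p,d),(q,e)=L
s=np.linalg.lstsq(np.c_[d,-e],q-p,rcond=None)[0]; print(p+d*s[0],q+e*s[1])
E
```

```text
top [447.71328671 221.67132867] [441 216  14  13 143]
0.07 [ 0.5117 -0.416   0.07  ]
0.075 [ 0.5116 -0.4139  0.075 ]
0.08 [ 0.5115 -0.4119  0.08  ]
0.085 [ 0.5114 -0.4099  0.085 ]
side [299.21192053 321.1986755 ] [292 315  15  13 151]
0.07 [ 0.5119 -0.4029  0.07  ]
0.075 [ 0.5111 -0.4059  0.075 ]
0.08 [ 0.5103 -0.4088  0.08  ]
0.085 [ 0.5095 -0.4118  0.085 ]
[ 0.5114361  -0.41069578  0.08292615] [ 0.50989512 -0.41048179  0.08280827]
```

Request:
drive_tool(steps=[[[1, 38, 0], 0], [[1.2, 38, 0], 0], [[1.2, 38, 0], 0], [[1.2, 38, 0], 0], [[1.2, 38, 0], 0], [[1.2, 38, 0], 0], [[1.2, 38, 0], 0], [[1.2, 38, 0], 0]], jaw=0)

```text
time: 44.35
tool_pos: [0.4743, 0.007, 0.1671]
tcp_rot: [-3.141, -0.061, 0.005]
wrist_force: [1.0, 0.4, -0.0]
width: -0.0
```

Request:
drive_tool(steps=[[[1.2, 38, 0], 0], [[1.2, 38, 0], 0], [[1.2, 38, 0], 0], [[1.2, 38, 0], 0], [[1.2, 38, 0], 0], [[1.2, 38, 0], 0], [[1.2, 38, 0], 0], [[1.2, 38, 0], 0]])

```text
time: 45.02
tool_pos: [0.4959, -0.2959, 0.1668]
tcp_rot: [-3.139, -0.06, 0.005]
wrist_force: [0.2, 0.6, -0.4]
width: 0.0
```

Request:
drive_tool(steps=[[[1.2, 38, 0], 0], [[1.2, 38, 0], 0], [[1.2, 38, 0], 0], [[0, 0, 0], 0], [[0, 0, 0], 0]])

```text
time: 45.43
tool_pos: [0.504, -0.4096, 0.1663]
tcp_rot: [-3.138, -0.056, 0.005]
wrist_force: [0.7, 1.7, 0.3]
width: 0.001
```

```bash
python3 - <<'E'
from h import *
go(.5088,-.412,.10,2.2)
ci=bot.camera_info('wrist');im=bot.read_camera('wrist');b=cv2.cvtColor(im,cv2.COLOR_RGB2BGR);cv2.imwrite('pics/w7.png',b)
m=cv2.inRange(cv2.cvtColor(b,cv2.COLOR_BGR2HSV),(50,120,60),(75,255,255));k,l,st,c=cv2.connectedComponentsWithStats(m)
i=1+np.argmax(st[1:,4]);print(c[i],st[i]); 
for z in (.07,.08): print(p2w(ci,c[i],z))
E
```

```text
t 45.4333 pos [ 0.504  -0.4096  0.1663] yaw 2.04 w 0.001 q6 0.81
shift xy [4.9 2.7] rows 1 each [4.92 2.74] dz down mm 66.3
twist -0.16
[277.30962801 214.05798687] [252 190  44  41 914]
[[ 0.50229026 -0.41378244  0.07      ]]
[[ 0.50577778 -0.41350138  0.08      ]]
```

View pics/w7.png

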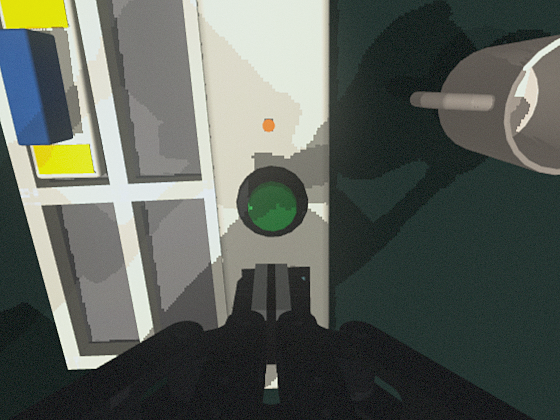

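Request:
drive_tool(steps=[[[5, 2, 20], 0], [[0, 0, 30], 0], [[0, 0, 18], 0], [[0, 0, 6], 0], [[0, 0, 0], 0], [[0, 0, 0], 0]])

```text
time: 45.98
tool_pos: [0.5105, -0.4091, 0.0949]
tcp_rot: [-3.14, -0.063, 0.001]
wrist_force: [0.0, 0.5, -0.4]
width: -0.0
```

```bash
python3 - <<'E'
from h import *
go(.509,-.411,.083,2.2); ft(4)
E
```

```text
t 45.9833 pos [ 0.5105 -0.4091  0.0949] yaw 2.28 w -0.0 q6 0.82
shift xy [-1.6  1.8] rows 1 each [-1.61  1.8 ] dz down mm 11.9
twist 0.08
tool-frame F [ 0.824 -0.079 -0.103] sd [0.385 0.158 0.628] M [ 0.0124 -0.0152  0.0032] sd [0.0379 0.0267 0.0133] t 46.18
```

Request:
drive_tool(steps=[[[-1, 1.5, 4], 0], [[0, 0, 3], 0], [[0, 0, 3], 0], [[0, 0, 2], 0], [[0, 0, 2], 0], [[0, 0, 0], 0]])

```text
time: 46.68
tool_pos: [0.5097, -0.4124, 0.0813]
tcp_rot: [3.14, 0.061, 0.001]
wrist_force: [-0.4, -1.0, 4.9]
width: -0.001
```

Request:
drive_tool(steps=[[[0, 0, 1], 0], [[0, 0, 1], 0], [[0, 0, 1], 0], [[0, 0, 0], 0]])

```text
time: 47.02
tool_pos: [0.5098, -0.4124, 0.0809]
tcp_rot: [3.14, 0.061, 0.001]
wrist_force: [-4.7, 3.8, 15.9]
width: 0.001
```

```bash
python3 - <<'E'
from h import *
ft(5); print(bot.read_state()['tool_pos'])
E
```

```text
tool-frame F [ -4.764  -3.368 -15.758] sd [0.468 0.602 0.825] M [ 0.5596 -0.8528  0.0072] sd [0.0224 0.044  0.0321] t 47.27
[ 0.50982263 -0.41245964  0.0808892 ]
```

Request:
drive_tool(steps=[[[0, 0, -3], 0], [[0, 0, 0], 0]])

```text
time: 47.43
tool_pos: [0.5098, -0.4124, 0.0823]
tcp_rot: [3.14, 0.061, 0.001]
wrist_force: [-0.2, -0.6, 3.6]
width: -0.001
```

Request:
drive_tool(steps=[[[0, 0, -2], 0], [[0, 0, 0], 0]])

```text
time: 47.6
tool_pos: [0.5098, -0.4124, 0.0834]
tcp_rot: [3.14, 0.061, 0.001]
wrist_force: [-0.5, -1.2, 3.6]
width: -0.001
```

Request:
drive_tool(steps=[[[0, 0, -2], 0], [[0, 0, 0], 0]])

```text
time: 47.77
tool_pos: [0.5098, -0.4123, 0.085]
tcp_rot: [3.14, 0.061, 0.001]
wrist_force: [0.2, -1.6, 2.2]
width: -0.002
```

Request:
drive_tool(steps=[[[0, 0, -2], 0], [[0, 0, 0], 0]])

```text
time: 47.93
tool_pos: [0.5095, -0.4118, 0.0867]
tcp_rot: [-3.141, -0.061, 0.0]
wrist_force: [-0.1, -0.9, 1.1]
width: 0.0
```

Request:
drive_tool(steps=[[[0, 0, -3], 0], [[0, 0, 0], 0]])

```text
time: 48.1
tool_pos: [0.5092, -0.4112, 0.0894]
tcp_rot: [-3.14, -0.061, 0.002]
wrist_force: [0.3, -0.5, -0.1]
width: -0.002
```

The force profile shows contact at about 0.087 m, a spring over 6 mm and a hard stop at 0.081 m (16 N), so the button was fully pressed and is released again. Retreating for a last check.

Request:
drive_tool(steps=[[[0, 0, -15], 0], [[0, 0, -30], 0], [[0, 0, -40], 0], [[0, 0, -20], 0], [[0, 0, 0], 0], [[0, 0, 0], 0]])

```text
time: 48.6
tool_pos: [0.5103, -0.4122, 0.1966]
tcp_rot: [3.139, 0.061, 0.004]
wrist_force: [0.2, 0.2, -0.6]
width: 0.003
```

```bash
python3 - <<'E'
from h import *
for n in ('top','side'):
    im=bot.read_camera(n);cv2.imwrite(f'pics/{n}9.png',cv2.cvtColor(im,cv2.COLOR_RGB2BGR))
    ci=bot.camera_info(n)
    if n=='top':
        for o in cassettes(im,ci): print(*o)
E
```

```text
blue [325.8  85.3] [320, 79, 12, 14, 124] [ 0.8443 -0.1468  0.054 ]
blue [257.7 104.9] [243, 95, 27, 16, 118] [0.8007 0.0173 0.054 ]
blue [115.9 195. ] [112, 181, 9, 29, 224] [0.5908 0.3588 0.054 ]
blue [373.  192.3] [368, 180, 11, 30, 200] [ 0.5844 -0.2512  0.054 ]
blue [134.3 253.2] [131, 239, 9, 29, 209] [0.4519 0.3142 0.054 ]
yel [369.2 175.3] [361, 171, 17, 10, 145] [ 0.6295 -0.2503  0.022 ]
yel [120.6 176.1] [112, 172, 18, 9, 140] [0.6408 0.3615 0.022 ]
yel [121.9 216.4] [113, 212, 18, 10, 145] [0.541  0.3578 0.022 ]
yel [372.9 216.6] [365, 212, 17, 10, 144] [ 0.5285 -0.256   0.022 ]
yel [138.5 231.4] [130, 227, 17, 10, 139] [0.5034 0.3166 0.022 ]
yel [139.8 272.7] [132, 269, 17, 9, 143] [0.403  0.3133 0.022 ]
```

View pics/side9.png

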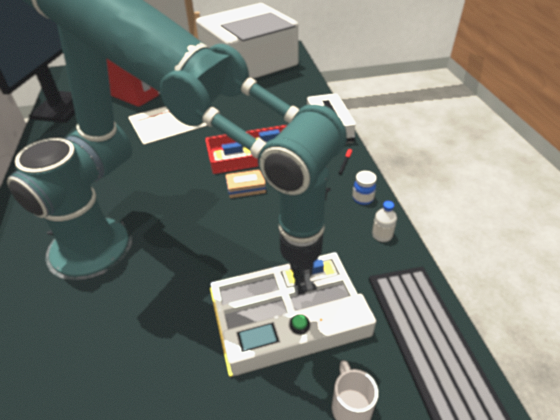

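```bash
python3 -c "
from workcell import bot
print(bot.finish_job(), bot.read_state()['time'])"
```

```text
the job is handed in; nothing more can be done
the job is handed in; nothing more can be done
```

All three cassettes on the counter are sorted: two rattlers are in the reject bin and one sound cassette is in pocket 4. I then pressed and released the start button and handed the job in at about 49 s of robot time.

- **How I tested:** the moves available couldn't tilt the tool, so I held each cassette level by the fin and shifted any loose slug with a slow speed-up and abrupt stop in each direction. I did not do the 30-degree tilt the task describes.
- **What the moments showed:** the level moments differed by 0.079 and 0.080 N m for the two rattlers, and by 0.008 ± 0.009 N m for the sound one. The first rattler gave only 0.046 N m after one throw each way, so I repeated the throws and it came out at 0.079.
- **Placement:** in the last pictures, both rattlers lie inside the bin and the sound cassette sits flat in its pocket. I judged that it was fully down from the height at release and the camera views, and did not measure it directly.
- **Start button:** it met a hard stop 6 mm below first contact at about 16 N. As I raised the tool, the force fell to zero near the starting height, so it came back up.
- **Other checks:** before I picked it up, the third cassette had been moved about 4 mm, so I re-measured it first. I didn't touch the cardboard box, and it looks to be where it was. The last move left the tool clear, with no contact force.

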